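# Open the deep-lidded caddy in its hold-down dock

### The job

Open the tin caddy for refilling. Its deep lid sits so tight that the caddy would lift with it, so first slide the caddy along the worktop fully home under the lips of the grey hold-down dock, then draw the lid up and off while the dock holds the base down. Stand the lid open side down, wholly on the round cork trivet, without dropping it; keep the caddy on the worktop throughout, leave it home in the dock, and leave the apple and jars alone.

Things in the scene. Friction and masses are not known exactly. Their poses are not given: they have to be found in the camera images.
- caddy: caddy base, about 0.3 kg, loose. Origin: centre of its underside; x along the foot's long side. White foot plate 100 (x) x 84 x 8 mm; white band 76 x 60 from z 8 to 24; open steel neck 67 x 51, z 24 to 84, inside the lid at the start. Starts before the dock's mouth, +x end towards it, turned up to 0.2 rad from the dock's axis, up to 12 mm to one side of it.
- lid: plain white lid, a deep box open below, 76 (x) x 60 (y) outside, walls 3 mm, about 0.12 kg. Origin: centre of its open rim, z towards its closed top. At the start it is fully on the caddy, axes along the base's, rim 24 above the worktop. Sprung strips inside grip the neck: drawing it off takes about 5 to 15 N over 55 mm; it is free after 62 mm.
- lid_top (a point): centre of the lid's flat closed top, 67 mm above its rim (91 above the worktop while shut). There is no knob: the lid is gripped across its flat 60 sides.
- dock: grey hold-down dock, 136 mm wide, 17 high, fixed: two low rails and an end stop, bare worktop between. Origin: on the worktop where the centre of the caddy's underside lies when fully home; +x is the way the caddy slides in, home its axes agree with the caddy's. Channel 87 wide, x -45 to the stop face at 50. Lips reach over it by 9.5 at 10.5 above the worktop (68 free between them).
- dock_mouth (a point): centre of the dock's open mouth on the worktop, at x = -71 mm in the dock's frame. Two flared cheeks narrow it from about 112 here to the 87 channel at x = -45.
- trivet: round cork trivet, diameter 140 mm, 6 thick, fixed on the worktop. Origin: centre of its underside.
- apple: red apple, about 75 mm, bystander. Origin: centre of its underside.
- honey: squat glass honey jar with grey lid, 61 x 61 x 95 mm, bystander. Origin: centre of its underside.
- jar_a: glass spice jar of green herbs with black cap, 45 x 45 x 108 mm, bystander. Origin: centre of its underside.
- jar_b: glass spice jar of orange powder with black cap, 45 x 45 x 108 mm, bystander. Origin: centre of its underside.

How it is judged (in metres and radians):
On the way, in this order (a step that is already met when the one before it is completed fails the run):
1. the shut caddy is fully home in the dock, its lid still on (horizontal distance between caddy and dock below 0.006 m and angle between the x axis of caddy and the x axis of dock, either way round below 0.1 rad and angle between caddy's own z axis and vertical below 0.06 rad and height (world z) of caddy below 0.006 m and z of lid in the frame of caddy below 0.032 m), for 0.2 s.
2. the lid has been drawn clear above the neck while the caddy is held in the dock (z of lid in the frame of caddy above 0.063 m and horizontal distance between caddy and dock below 0.015 m), for 0.05 s.
At the end, for the whole second after the job is handed in: the lid stands open side down on the trivet (centre within 30 mm of the trivet centre; upright within 0.06 rad) at rest; the caddy stands on the worktop fully home in the dock (within 6 mm, 0.1 rad) (horizontal distance between caddy and dock below 0.006 m and angle between the x axis of caddy and the x axis of dock, either way round below 0.1 rad and angle between each of caddy, lid's own z axis and vertical below 0.06 rad and height (world z) of caddy below 0.006 m and horizontal distance between lid and trivet below 0.03 m and height (world z) of lid between 0.003 and 0.01 m and linear speed of each of lid, caddy below 0.02 m/s); the robot touches nothing.
It fails at once if the caddy base is lifted off the worktop by more than 15 mm (height (world z) of caddy above 0.015 m).
It fails at once if the caddy base is tipped over 0.25 rad (angle between caddy's own z axis and vertical above 0.25 rad).
It fails at once if the lid is dropped (falls faster than 0.5 m/s outside the fingers) (linear speed of lid above 0.5 m/s and contact force between the fingers and lid below 0.1 N).
It fails at once if the apple or a jar is moved more than 25 mm (distance of any of apple, honey, jar_a, jar_b from where it was at the start of the episode above 0.025 m).
It also fails if it takes over 64 s, if anything falls off the work surface, if the arm or the gripper's body presses on something with over 40 N, if the wrist force passes 120 N, or if a joint passes its speed limit or range.

### The arm

A 6-joint arm with a two-finger parallel gripper is mounted at the origin on a cart in front of the work surface, level with it; the furniture and walls round the work are solid. World frame = base frame: x ahead of the robot, y to its left, z up, the work surface at z = 0. Lengths are in mm, angles in rad, forces in N, time in s.
With the tool pointing down it reaches from about 400 to 825 mm from the base axis. Payload 7 kg.
Tool frame: the origin (TCP) lies midway between the tips of the shut fingers; the grasp point (between the pads) lies 19 mm behind it (robot.grip_depth is the distance from the TCP to the grasp point, in mm); z points along the fingers, y is the direction in which the jaws open and shut (so a half turn about z gives the same grasp; the last joint's range is limited). The gripper opens to 88 mm and grips with 3 to 60 N. Pads are 19 mm wide; open, the fingers measure 130 mm over their backs; the gripper's body (78 mm by 193 mm) begins 47 mm behind the grasp point.
Start: joints at [-0.85, 0.359, 0.012, 0, -1.224, -0.288], TCP at [283.076, -612.75, 226.561] pointing down, gripper open.
Joint ranges: [-3.07, 3.07], [-1.43, 2.12], [-1.02, 1.25], [-3.03, 1.67], [-3.05, -0], [-3.03, 3.03]. Speed limits (rad/s): [2.39, 2.39, 3.01, 3.14, 3.14, 3.14].

### API

Orientations are given as a unit quaternion [w, x, y, z].
In Python, from workcell import readout, grab_frame, workorder, robot gives the robot as it stands.
- The arm moves only by the tool step_arm, never from a script. Its argument "motion" is a list of rows, each a list of 4 numbers: the shift along the tool's x, y, z in cm, then the turn about the tool's z in rad. In form: [[tx, ty, tz, turn], ...]. A call has 1 to 8 rows; each row is the pose to reach, as a shift and turn from the pose measured when the call began, along the tool's axes at that moment; what a row does not reach only later rows make up. A row lasts 1/12 s, in which the tool goes at most 41.7 mm and 7.16 degrees, less where a joint would pass 70% of its speed; a pose out of reach is approached as far as the arm can. A call with a gripper value outside its range is refused whole. "claw" is the closure, from -1 (fully open) to 1 (shut), set as the call begins (left out, the last holds). The fingers move at their own pace and stop on an object; "newtons" is the grip in N (left out, the last holds). Time passes only in rows, so rows that repeat a pose let the fingers close. It gives the time, the measured TCP pose, the force and the opening at its end, in the units of the state.
- readout.read_state(): the state, without advancing time (a new reading comes with each control period).
- grab_frame(name): name is "scene" or "top"; returns a dict with "pixels" (420x560x3 uint8, red, green, blue), "depth" (420x560 float32, mm along the optical axis (not along the pixel's ray), 0 where there is no reading), "fx", "fy", "cx", "cy" (pixels), "origin" and "orientation" of the camera in the world. Camera axes: x right, y up, looking along -z (the intrinsics and any distortion apply to the point x, -y, -z); pixel columns grow to the right and rows downward; lengths in mm; the calibration is good to about 2 mm. A picture is of the moment at which its call begins.
- workorder.close_job(): hands the job in, once; it reports no verdict.
The state is a dict: "clock": time; "joint_pos": joint angles; "dq": joint speeds; "joint_torque": joint torques, N m; "position": TCP position; "eef_rot": TCP orientation; "force": force on the tool from outside, world axes, zero at the start; "torque": the same for the moment, N m; "finger_gap": finger opening in mm.
Only numpy, scipy, OpenCV 4.12 (cv2) and the standard library are available. Lean on these libraries where they do the work, as an engineer would, in place of code of your own. Each camera call takes 0.05 s, during which the arm holds its last target.

## Working session

There is one attempt and no reset: what is moved stays moved. The work goes in short steps, Python scripts to look and compute and a tool call to move; the robot and the scene stay as the last step left them, time stands still between calls to the robot, and variables do not carry over. Pictures are saved under pics/ and viewed, and the job is handed in when it is done.

Besides the shell and the picture viewer there is one more tool, called after ">>>" as a command line: name --pt "numbers of a row" for each row, then --argument value for the rest. step_arm: Moves the arm, as the interface text tells. Its arguments: {"type":"object","properties":{"motion":{"type":"array","items":{"type":"array","items":{"type":"number"}}},"claw":{"type":"number"},"newtons":{"type":"number"}},"required":["motion"]}

```bash
mkdir -p pics; cat > h.py <<'E'
import numpy as np, cv2, pickle
from scipy.spatial.transform import Rotation as R
from workcell import readout, grab_frame, workorder, robot
def rot(q): return R.from_quat([q[1],q[2],q[3],q[0]]).as_matrix()
def snap(name,fn):
    f=grab_frame(name); cv2.imwrite('pics/'+fn+'.png',f['pixels'][:,:,::-1]); pickle.dump(f,open(fn+'.pkl','wb')); return f
def world(f,u,v,z=None):
    d=np.array([(u-f['cx'])/f['fx'],-(v-f['cy'])/f['fy'],-1.0]); M=rot(f['orientation']); o=np.array(f['origin'])
    if z is None: return o+M@d*float(f['depth'][int(round(v)),int(round(u))])
    w=M@d; return o+w*(z-o[2])/w[2]
def proj(f,p):
    c=rot(f['orientation']).T@(np.array(p)-np.array(f['origin'])); return f['cx']+f['fx']*c[0]/-c[2], f['cy']-f['fy']*c[1]/-c[2]
def st():
    s=readout.read_state(); print({k:np.round(s[k],3).tolist() for k in s})
E
python3 - <<'E'
from h import *
for n in('scene','top'):
    f=snap(n,n+'0'); print({k:f[k] for k in f if k not in('pixels','depth')})
st()
E
```

```text
{'fx': 390.21350832701063, 'fy': 390.21350832701063, 'cx': 278.71525262961217, 'cy': 212.9027643413439, 'origin': array([303.86013902, 487.77405014, 713.29211509]), 'orientation': array([-0.24418229, -0.09662865,  0.35505754,  0.89720235])}
{'fx': 379.3785785414342, 'fy': 379.3785785414342, 'cx': 279.36684668365274, 'cy': 207.85271855717244, 'origin': array([521.09393768,  -2.11432795, 956.23935609]), 'orientation': array([-0.69552417, -0.04628965,  0.03684877,  0.71606254])}
{'clock': 0.1, 'joint_pos': [-0.85, 0.359, 0.011, -0.0, -1.224, -0.288], 'dq': [0.001, -0.0, 0.001, 0.001, -0.003, 0.001], 'joint_torque': [-0.001, -58.416, 29.375, 7.015, 0.01, -0.0], 'position': [282.885, -612.385, 225.717], 'eef_rot': [-0.0, -0.215, 0.977, 0.001], 'force': [0.065, -0.152, -0.182], 'torque': [0.018, -0.041, 0.024], 'finger_gap': 87.767}
```

View pics/scene0.png

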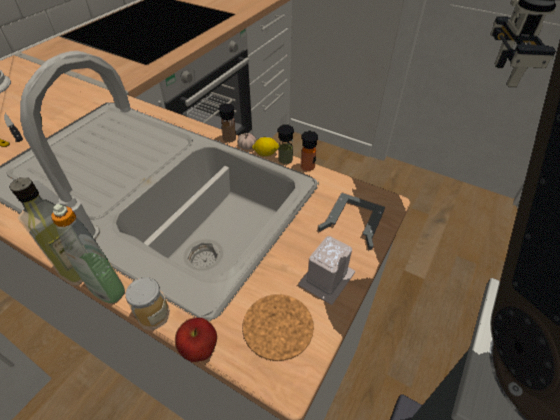

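View pics/top0.png

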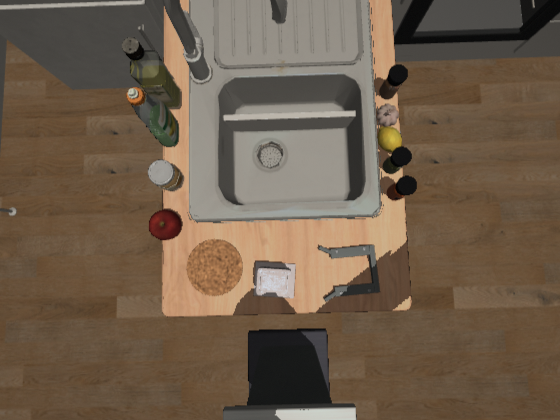

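```bash
python3 - <<'E'
from h import *
f=pickle.load(open('top0.pkl','rb'))
a=f['pixels'][225:325,180:420,::-1]
a=np.clip(cv2.resize(a,None,fx=3.33,fy=3.33,interpolation=cv2.INTER_CUBIC).astype(float)*1.5,0,255)
cv2.imwrite('pics/topcrop.png',a)
g=pickle.load(open('scene0.pkl','rb'))
a=g['pixels'][180:365,230:420,::-1]
cv2.imwrite('pics/scenecrop.png',np.clip(cv2.resize(a,None,fx=3.2,fy=3.2,interpolation=cv2.INTER_CUBIC).astype(float)*1.4,0,255))
for u,v in[(215,267),(275,281),(352,270),(377,270),(330,252)]: print(u,v,world(f,u,v).round(1))
E
```

```text
215 267 [490.5 173.3   4.3]
275 281 [458.5  22.4  92.2]
352 270 [ 473.6 -166.6    1.3]
377 270 [ 472.7 -224.7   16.6]
330 252 [ 519.5 -112.3   17.1][ WARN:0@1.917] global loadsave.cpp:1063 imwrite_ Unsupported depth image for selected encoder is fallbacked to CV_8U.
```

View pics/topcrop.png

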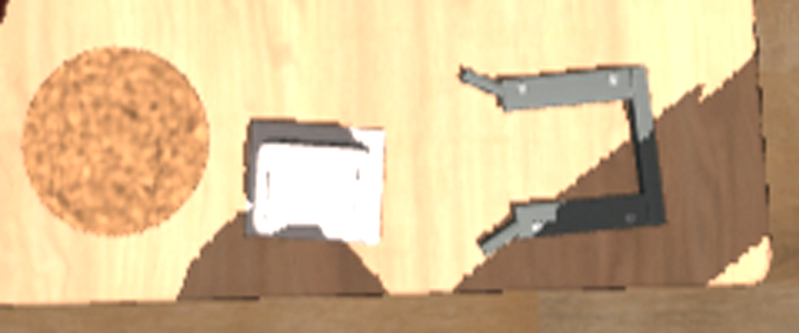

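View pics/scenecrop.png

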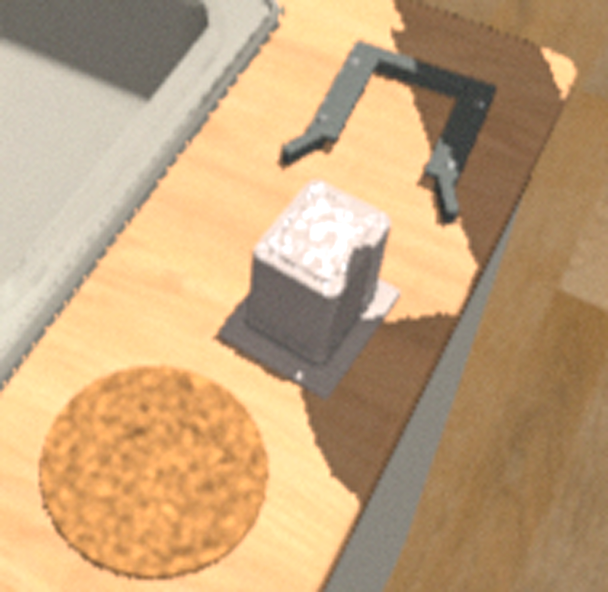

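The top view shows the trivet at ~(215,267), the lid at ~(275,281), and the dock at ~(352,270) with its mouth facing the caddy (left). I'll fit these from depth.

```bash
cat >> h.py <<'E'
def cloud(f):
    v,u=np.mgrid[0:420,0:560]; d=f['depth']; c=np.stack([(u-f['cx'])/f['fx']*d,-(v-f['cy'])/f['fy']*d,-d],-1)
    P=c@rot(f['orientation']).T+np.array(f['origin']); P[d==0]=np.nan; return P
def sel(P,lo,hi):
    m=(P>np.array(lo)).all(-1)&(P<np.array(hi)).all(-1); return P[m]
def rect(p):
    r=cv2.minAreaRect(p[:,:2].astype(np.float32)); return np.round(r[0],1),np.round(r[1],1),round(r[2],2), len(p), round(np.median(p[:,2]),1)
E
python3 - <<'E'
from h import *
for n in('top0','scene0'):
    P=cloud(pickle.load(open(n+'.pkl','rb')))
    print(n)
    print(' table',np.nanmedian(sel(P,[400,-60,-20],[560,-50,20])[:,2]))
    print(' lid',rect(sel(P,[380,-60,86],[560,90,99])))
    print(' foot+',rect(sel(P,[380,-60,4.5],[560,100,99])))
    print(' dock',rect(sel(P,[380,-260,12],[560,-60,24])))
    print(' dockbody',rect(sel(P,[380,-260,12],[560,-130,24])))
    t=sel(P,[380,95,3],[580,280,12]); print(' triv',[np.round(x,1) for x in cv2.minEnclosingCircle(t[:,:2].astype(np.float32))],len(t),np.median(t[:,2]))
E
```

```text
top0
 table 0.1504519859300899
 lid (array([457.2,  26.6]), array([76.1, 60.2]), 84.6, 902, np.float64(90.6))
 foot+ (array([470. ,  20.6]), array([150.5, 176. ]), 88.34, 1398, np.float64(89.4))
 dock (array([ 473.4, -157.5]), array([135.7, 136.3]), 3.38, 1158, np.float64(16.7))
 dockbody (array([ 475.2, -175.8]), array([115.9,  98.4]), 4.1, 942, np.float64(16.8))
 triv [array([483.1, 182.6]), np.float64(127.7)] 2540 6.013988632763642
scene0
 table 1.8018772637815346
 lid (array([455.7,  27.1]), array([77.7, 61.1]), 84.01, 973, np.float64(92.0))
 foot+ (array([472.8,  19.8]), array([154. , 170.9]), 88.7, 2339, np.float64(69.9))
 dock (array([ 471.4, -157. ]), array([133.4, 137.8]), 3.56, 917, np.float64(18.5))
 dockbody (array([ 473.3, -176.3]), array([117.6,  97.5]), 2.58, 701, np.float64(18.6))
 triv [array([480.8, 186.6]), np.float64(130.2)] 4271 7.2377508005141635
```

```bash
cat >> h.py <<'E'
def ang(v): return np.degrees(np.arctan2(v[1],v[0]))
def tool(tgt,jaw):
    """deltas in tool axes (cm, rad) to world tgt with tool y at angle jaw(deg, mod 180)"""
    s=readout.read_state(); M=rot(s['eef_rot']); d=M.T@(np.array(tgt)-np.array(s['position']))/10
    cur=ang(M[:,1]); dl=(jaw-cur+90)%180-90
    print('pos',np.round(s['position'],1),'y ang',round(cur,2),'zaxis',M[:,2].round(3)); print('shift cm',d.round(2),'turn rad',round(-np.radians(dl),3),'(tool z down => negated)','q6',round(s['joint_pos'][5],2),'gap',round(s['finger_gap'],1),'F',np.round(s['force'],1))
E
python3 - <<'E'
from h import *
f=pickle.load(open('top0.pkl','rb')); P=cloud(f)
print('triv px',world(f,214.7,267.5,6).round(1))
p=sel(P,[380,115,4],[555,250,9])
n,l,s,c=cv2.connectedComponentsWithStats(((P>[380,100,4]).all(-1)&(P<[570,265,9]).all(-1)).astype(np.uint8))
i=1+s[1:,4].argmax();print(s[i],P[l==i].mean(0))
for n in('top0','scene0'):
    P=cloud(pickle.load(open(n+'.pkl','rb')));q=sel(P,[380,-260,13],[560,-60,24])
    c=np.array([473.6,-160.5]);th=np.radians(-86.4)
    for it in range(5):
        ex=np.array([np.cos(th),np.sin(th)]);ey=np.array([-ex[1],ex[0]])
        L=np.c_[(q[:,:2]-c)@ex,(q[:,:2]-c)@ey]
        xs=[];e=[]
        for x in range(-40,46,5):
            m=L[abs(L[:,0]-x)<2.5][:,1]; xs.append(x); e.append([m.min(),m[m<0].max(),m[m>0].min(),m.max()])
        e=np.array(e); sl=[np.polyfit(xs,e[:,k],1) for k in range(4)]
        th+=np.median([s[0] for s in sl]); 
        c=c+ey*np.median(e,0).mean()
    st_=L[(abs(L[:,1])<28)&(L[:,0]>30)][:,0]
    print(n,'ang',np.degrees(th).round(2),[s.round(3) for s in sl],'c',c.round(1),'stop x',np.percentile(st_,[0,2,98,100]).round(1),'xmin/max',L[:,0].min().round(1),L[:,0].max().round(1))
print()
tool([457,26.8,150],-5.3)
E
```

```text
triv px [489.3 173.7   6. ]
[ 187  239   56   57 2086] [491.86114964 175.22284878   6.28317913]
top0 ang -86.06 [array([-4.0000e-03, -5.7078e+01]), array([ 2.0000e-03, -3.5007e+01]), array([3.0000e-03, 3.4966e+01]), array([-2.0000e-03,  5.6946e+01])] c [ 474.3 -160.5] stop x [50.1 50.4 64.  64.6] xmin/max -71.7 64.6
scene0 ang -86.11 [array([ 7.0000e-03, -5.7107e+01]), array([-7.0000e-03, -3.4753e+01]), array([6.0000e-03, 3.4761e+01]), array([-6.0000e-03,  5.6974e+01])] c [ 472.4 -160.6] stop x [48.1 48.6 63.2 64.1] xmin/max -72.8 65.6

pos [ 282.9 -612.4  225.7] y ang 114.79 zaxis [-0.001  0.001 -1.   ]
shift cm [-42.61  50.72   7.64] turn rad -1.046 (tool z down => negated) q6 -0.29 gap 87.8 F [ 0.1 -0.2 -0.2]
```

>>> step_arm --pt "-21.3 25.4 0 -0.52" --pt "-21.3 25.4 0 -0.52" --pt "-21.3 25.4 0 -0.52" --pt "-21.3 25.4 0 -0.52" --pt "-21.3 25.4 0 -0.52" --pt "-21.3 25.4 0 -0.52" --pt "-21.3 25.4 0 -0.52" --pt "-21.3 25.4 0 -0.52" --claw -1 --newtons 30

```text
clock: 0.77
position: [369.5, -290.5, 225.9]
eef_rot: [0.0, -0.458, 0.889, 0.001]
force: [1.0, 0.1, -0.2]
finger_gap: 87.6
```

```bash
python3 -c "
from h import *
tool([457,26.8,150],-5.3)"
```

```text
pos [ 369.5 -290.5  225.9] y ang 144.57 zaxis [-0.001  0.002 -1.   ]
shift cm [-30.91  11.25   7.63] turn rad -0.526 (tool z down => negated) q6 -0.37 gap 87.6 F [ 1.   0.1 -0.2]
```

>>> step_arm --pt "-30.9 11.25 0 -0.526" --pt "-30.9 11.25 2 -0.526" --pt "-30.9 11.25 4 -0.526" --pt "-30.9 11.25 6 -0.526" --pt "-30.9 11.25 7.6 -0.526" --pt "-30.9 11.25 7.6 -0.526" --pt "-30.9 11.25 7.6 -0.526" --pt "-30.9 11.25 7.6 -0.526"

```text
clock: 1.43
position: [454.6, 20.7, 152.7]
eef_rot: [0.001, -0.674, 0.739, 0.001]
force: [1.0, -1.1, -0.5]
finger_gap: 88.0
```

>>> step_arm --pt "0 0 0 0"

```text
clock: 1.52
position: [455.2, 25.2, 150.6]
eef_rot: [-0.0, -0.675, 0.738, 0.001]
force: [-0.3, -0.5, -0.4]
finger_gap: 87.2
```

```bash
python3 -c "
from h import *
tool([457,26.8,43],-5.3)"
```

```text
pos [455.2  25.2 150.6] y ang 174.94 zaxis [-0.002  0.001 -1.   ]
shift cm [-0.17 -0.19 10.76] turn rad 0.004 (tool z down => negated) q6 -0.57 gap 87.2 F [-0.3 -0.5 -0.4]
```

>>> step_arm --pt "-0.17 -0.19 3 0" --pt "-0.17 -0.19 6 0" --pt "-0.17 -0.19 8.5 0" --pt "-0.17 -0.19 10 0" --pt "-0.17 -0.19 10.7 0" --pt "-0.17 -0.19 10.7 0" --pt "-0.17 -0.19 10.7 0" --pt "-0.17 -0.19 10.7 0"

```text
clock: 2.18
position: [457.9, 27.1, 44.6]
eef_rot: [0.001, -0.675, 0.738, 0.001]
force: [-1.0, -0.7, 0.6]
finger_gap: 87.7
```

>>> step_arm --pt "0 0 0 0" --pt "0 0 0 0" --pt "0 0 0 0" --pt "0 0 0 0" --pt "0 0 0 0" --pt "0 0 0 0" --pt "0 0 0 0" --pt "0 0 0 0" --claw 1 --newtons 25

```text
clock: 2.85
position: [457.3, 26.9, 44.8]
eef_rot: [0.0, -0.675, 0.738, 0.001]
force: [-3.9, 1.0, 6.8]
finger_gap: 59.8
```

```bash
python3 - <<'E'
from h import *
tool([457,26.8,43],-5.3)
f=snap('top','top1'); P=cloud(f)
cv2.imwrite('pics/t1.png',cv2.resize(f['pixels'][200:330,180:420,::-1],None,fx=3.3,fy=3.3))
f=snap('scene','scene1')
cv2.imwrite('pics/s1.png',cv2.resize(f['pixels'][150:365,200:420,::-1],None,fx=2.7,fy=2.7))
E
```

```text
pos [457.3  26.9  44.8] y ang 174.94 zaxis [-0.001  0.002 -1.   ]
shift cm [0.01 0.03 0.18] turn rad 0.004 (tool z down => negated) q6 -0.57 gap 59.8 F [-3.9  1.   6.8]
```

View pics/s1.png

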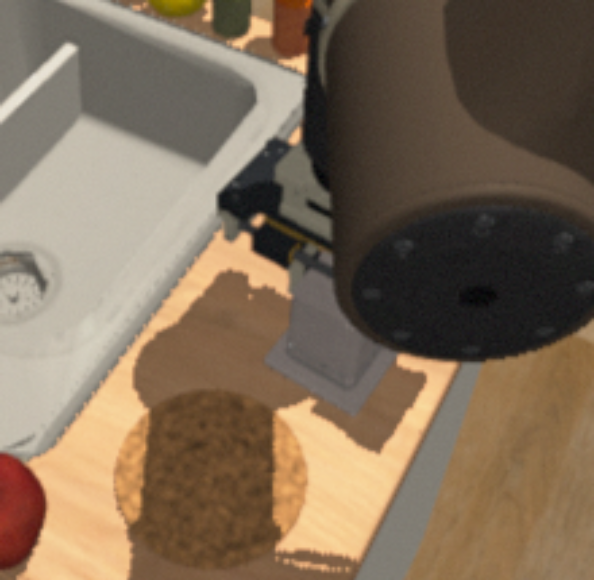

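View pics/t1.png

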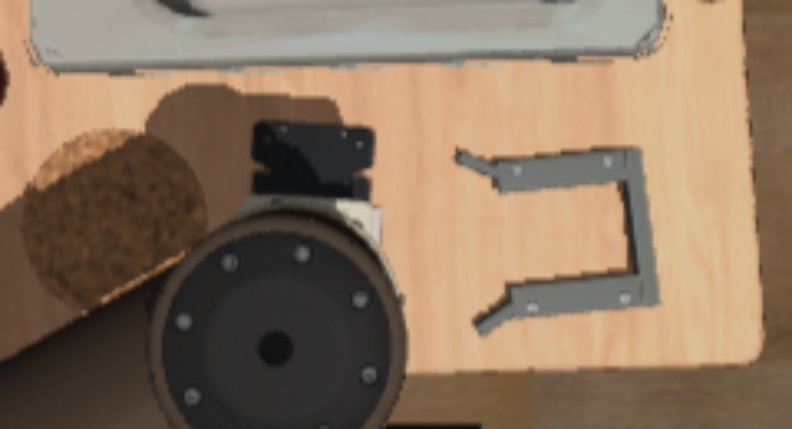

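```bash
python3 -c "
from h import *
tool([465,-25.8,44.8],3.94)"
```

```text
pos [457.3  26.9  44.8] y ang 174.94 zaxis [-0.001  0.002 -1.   ]
shift cm [ 5.18 -1.23 -0.01] turn rad -0.157 (tool z down => negated) q6 -0.57 gap 59.6 F [-3.7 -0.1  7. ]
```

>>> step_arm --pt "0.7 -0.2 0 -0.02" --pt "1.4 -0.4 0 -0.05" --pt "2.2 -0.6 0 -0.08" --pt "3.0 -0.8 0 -0.11" --pt "3.8 -1.0 0 -0.14" --pt "4.5 -1.1 0 -0.157" --pt "5.18 -1.23 0 -0.157" --pt "5.18 -1.23 0 -0.157"

```text
clock: 3.62
position: [465.5, -26.5, 44.8]
eef_rot: [-0.0, 0.731, -0.683, -0.001]
force: [1.1, -2.2, 0.7]
finger_gap: 59.9
```

```bash
python3 - <<'E'
from h import *
tool([465,-25.8,44.8],3.94)
f=snap('top','top2')
cv2.imwrite('pics/t2.png',cv2.resize(f['pixels'][220:320,230:420,::-1],None,fx=4,fy=4,interpolation=cv2.INTER_CUBIC))
f=snap('scene','scene2')
cv2.imwrite('pics/s2.png',cv2.resize(f['pixels'][150:365,200:420,::-1],None,fx=2.7,fy=2.7))
E
```

```text
pos [465.5 -26.5  44.8] y ang -176.12 zaxis [-0.001  0.002 -1.   ]
shift cm [-0.07  0.04 -0.  ] turn rad -0.001 (tool z down => negated) q6 -0.3 gap 59.9 F [ 1.1 -2.2  0.7]
```

View pics/t2.png

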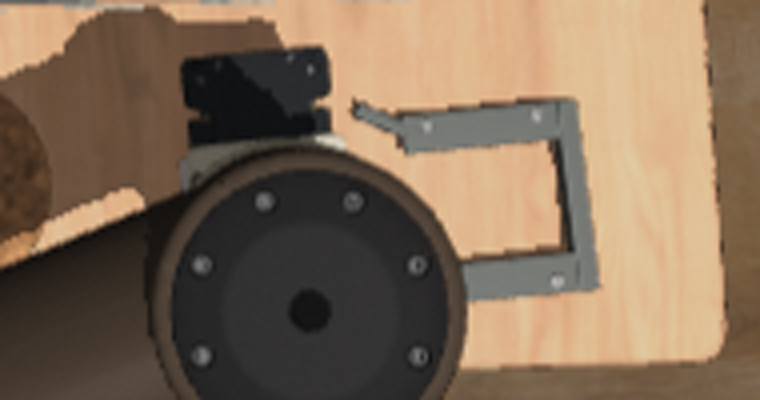

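View pics/s2.png

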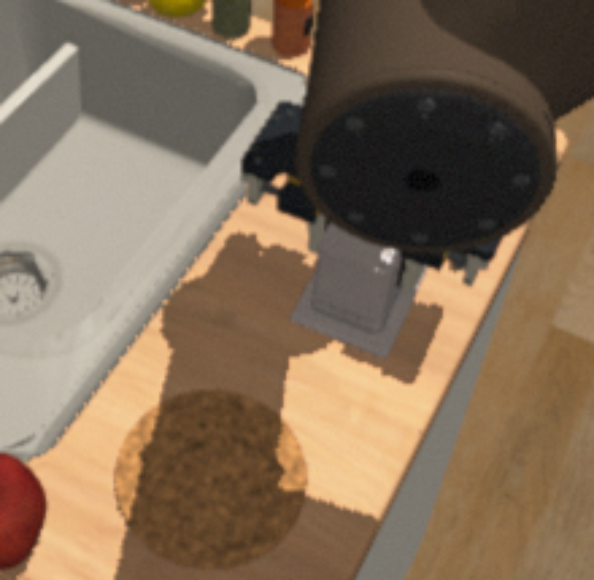

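```bash
python3 -c "
from h import *
tool([474.4,-160.2,44.8],3.94)"
```

```text
pos [465.2 -26.1  44.8] y ang -176.12 zaxis [-0.001  0.001 -1.   ]
shift cm [ 1.344e+01 -1.000e-02 -2.000e-02] turn rad -0.001 (tool z down => negated) q6 -0.3 gap 59.9 F [ 0.8 -2.6  1.8]
```

>>> step_arm --pt "0.8 0.03 0 0" --pt "1.6 0.02 0 0" --pt "2.4 0.02 0 0" --pt "3.2 0.02 0 0" --pt "4.0 0.02 0 0" --pt "4.6 0.02 0 0" --pt "5.2 0.02 0 0" --pt "5.8 0.02 0 0"

```text
clock: 4.38
position: [468.7, -83.9, 45.7]
eef_rot: [-0.001, 0.73, -0.683, -0.001]
force: [-9.6, 14.4, 23.2]
finger_gap: 60.1
```

```bash
python3 -c "
from h import *
tool([474.4,-160.2,44.8],3.94)"
```

```text
pos [468.7 -83.9  45.7] y ang -176.15 zaxis [-0.001  0.002 -1.   ]
shift cm [ 7.65 -0.06  0.07] turn rad -0.001 (tool z down => negated) q6 -0.16 gap 60.1 F [-9.6 14.4 23.2]
```

>>> step_arm --pt "0 0 0 0" --pt "0 0 0 0"

```text
clock: 4.55
position: [468.2, -84.7, 45.7]
eef_rot: [-0.0, 0.73, -0.683, -0.001]
force: [-1.9, 1.4, 5.4]
finger_gap: 59.8
```

```bash
python3 - <<'E'
from h import *
tool([474.4,-160.2,44.8],3.94)
f=snap('scene','scene3')
cv2.imwrite('pics/s3.png',cv2.resize(f['pixels'][170:320,260:420,::-1],None,fx=4,fy=4,interpolation=cv2.INTER_CUBIC))
E
```

```text
pos [468.2 -84.7  45.7] y ang -176.2 zaxis [-0.002  0.002 -1.   ]
shift cm [ 7.57 -0.12  0.07] turn rad -0.002 (tool z down => negated) q6 -0.16 gap 59.8 F [-1.9  1.4  5.4]
```

View pics/s3.png

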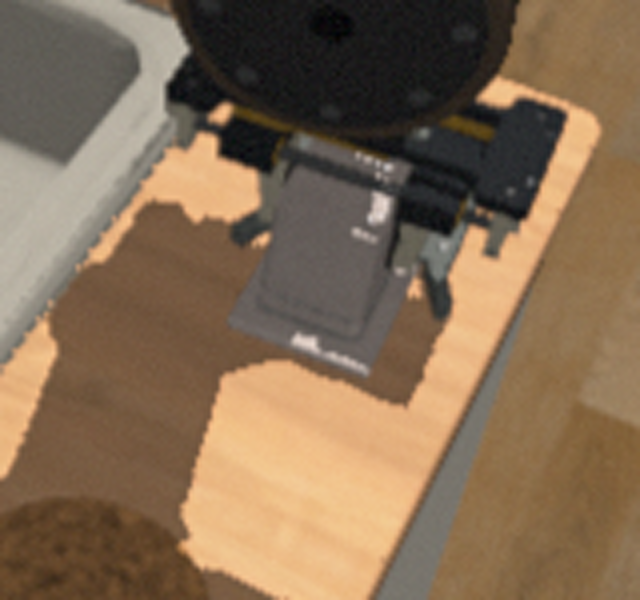

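>>> step_arm --pt "0.6 -0.03 0 0" --pt "1.2 -0.06 0 0" --pt "1.8 -0.08 0 0" --pt "2.4 -0.1 0 0" --pt "3.0 -0.1 0 0" --pt "3.5 -0.1 0 0" --pt "4.0 -0.1 0 0" --pt "4.0 -0.1 0 0"

```text
clock: 5.27
position: [470.9, -122.0, 44.8]
eef_rot: [-0.001, 0.73, -0.684, -0.003]
force: [-6.2, 26.8, 3.1]
finger_gap: 60.3
```

```bash
python3 -c "
from h import *
tool([474.4,-160.2,44.8],3.94)"
```

```text
pos [ 470.9 -122.    44.8] y ang -176.26 zaxis [-0.003  0.006 -1.   ]
shift cm [ 3.83 -0.1  -0.02] turn rad -0.004 (tool z down => negated) q6 -0.07 gap 60.3 F [-6.2 26.8  3.1]
```

>>> step_arm --pt "0 0 0 0" --pt "0 0 0 0"

```text
clock: 5.43
position: [470.8, -120.9, 44.5]
eef_rot: [-0.002, 0.73, -0.684, -0.004]
force: [-2.2, 11.7, 3.0]
finger_gap: 60.0
```

```bash
python3 - <<'E'
from h import *
tool([474.4,-160.2,44.8],3.94); s=readout.read_state(); print(np.round(s['torque'],2))
f=snap('scene','scene4')
cv2.imwrite('pics/s4.png',cv2.resize(f['pixels'][170:320,260:420,::-1],None,fx=4,fy=4,interpolation=cv2.INTER_CUBIC))
f=snap('top','top4')
cv2.imwrite('pics/t4.png',cv2.resize(f['pixels'][220:320,230:420,::-1],None,fx=4,fy=4,interpolation=cv2.INTER_CUBIC))
E
```

```text
pos [ 470.8 -120.9   44.5] y ang -176.24 zaxis [-0.003  0.007 -1.   ]
shift cm [ 3.94 -0.1  -0.06] turn rad -0.003 (tool z down => negated) q6 -0.07 gap 60.0 F [-2.2 11.7  3. ]
[4.2  0.79 0.15]
```

View pics/s4.png

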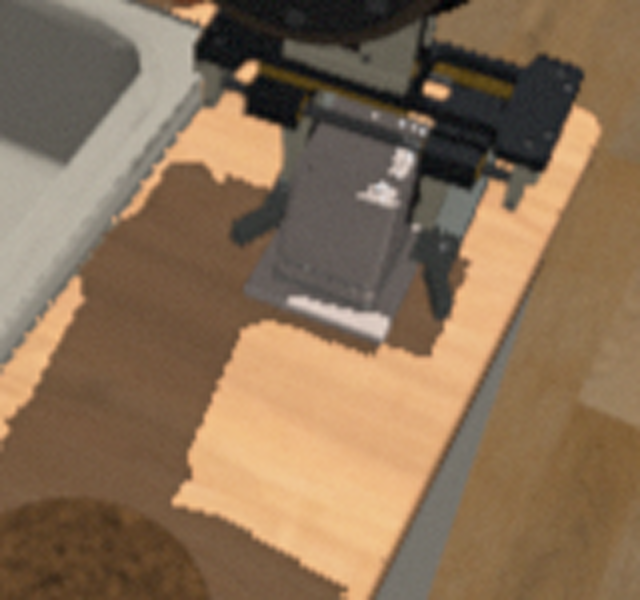

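View pics/t4.png

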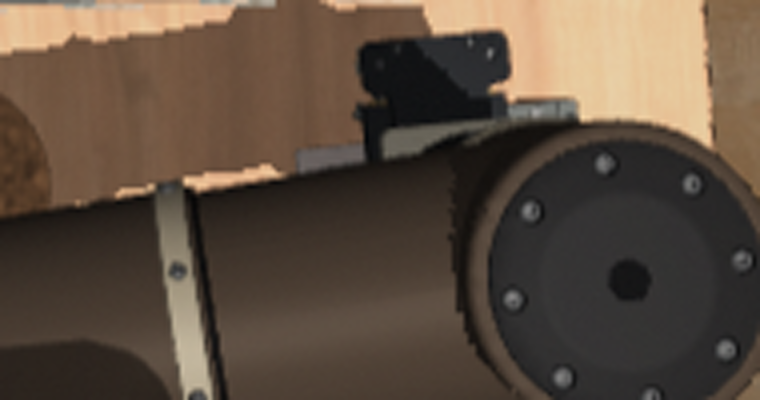

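```bash
python3 - <<'E'
from h import *
ex=np.array([np.cos(np.radians(-86.06)),np.sin(np.radians(-86.06))]);ey=np.array([-ex[1],ex[0]]);o=np.array([472.4,-160.6])
for n,pts in(('scene3',[(230,322),(370,372)]),('scene4',[(245,288),(383,350)])):
    f=pickle.load(open(n+'.pkl','rb'))
    for u,v in pts:
        w=world(f,260+u/4,170+v/4,8+1.8); d=w[:2]-o; print(n,w.round(1),'local',(d@ex).round(1),(d@ey).round(1))
    # lid back wall: local coords of points
    P=cloud(f).reshape(-1,3); L=np.c_[(P[:,:2]-o)@ex,(P[:,:2]-o)@ey,P[:,2]-1.8]
    q=L[(abs(L[:,1])<20)&(L[:,0]>-160)&(L[:,0]<-40)]
    for z0,z1 in((3,9),(11,21),(27,40),(40,55),(55,70)):
        m=q[(q[:,2]>z0)&(q[:,2]<z1)]; print(' z',z0,z1,len(m),np.percentile(m[:,0],[5,25,50,75]).round(1) if len(m) else '', np.median(m[:,2]).round(1) if len(m) else '')
E
```

```text
scene3 [503.4 -25.1   9.8] local -133.0 40.2
scene3 [421.2 -33.2   9.8] local -130.6 -42.3
 z 3 9 5 [-141.3 -135.  -134.5 -134.2] 8.2
 z 11 21 126 [-136.4 -134.1 -128.8 -124.3] 15.6
 z 27 40 89 [-123.6 -121.7 -120.8 -119.7] 32.8
 z 40 55 81 [-121.  -119.9 -119.2 -118.5] 47.6
 z 55 70 97 [-119.8 -118.7 -118.  -117.3] 62.3
scene4 [507.  -51.7   9.8] local -106.3 42.0
scene4 [420.9 -50.8   9.8] local -113.1 -43.8
 z 3 9 1 [-106.2 -106.2 -106.2 -106.2] 3.3
 z 11 21 118 [-112.  -109.6 -105.3 -100.1] 16.2
 z 27 40 83 [-98.8 -97.4 -96.3 -95. ] 33.1
 z 40 55 87 [-96.3 -95.  -94.3 -93.4] 47.8
 z 55 70 89 [-94.3 -93.5 -92.7 -92.2] 63.0
```

```bash
cat > wall.py <<'E'
from h import *
def wall(f,verbose=1):
    P=cloud(f); s=readout.read_state(); 
    ex=np.array([np.cos(np.radians(-86.06)),np.sin(np.radians(-86.06))]);ey=np.array([-ex[1],ex[0]]);o=np.array([472.4,-160.6])
    P=P.reshape(-1,3); return np.c_[(P[:,:2]-o)@ex,(P[:,:2]-o)@ey,P[:,2]-1.8]
def fit(n,xr):
    f=pickle.load(open(n+'.pkl','rb')); L=wall(f); q=L[(abs(L[:,1])<22)&(L[:,0]>xr[0])&(L[:,0]<xr[1])&(L[:,2]>26)&(L[:,2]<80)]
    # robust plane x = a+b y+c z
    A=np.c_[np.ones(len(q)),q[:,1],q[:,2]-24]; w=np.ones(len(q),bool)
    for _ in range(8):
        c=np.linalg.lstsq(A[w],q[w,0],rcond=None)[0]; r=q[:,0]-A@c; w=abs(r)<max(1.5,2*np.std(r[w])*.7)
    print(n,len(q),w.sum(),'x@rim',c[0].round(1),'yaw',c[1].round(3),'pitch',c[2].round(3),'rms',r[w].std().round(2))
E
python3 - <<'E'
from wall import *
fit('scene0',(-240,-215)); fit('scene1',(-240,-215)); fit('scene2',(-185,-165)); fit('scene3',(-128,-112)); fit('scene4',(-105,-85))
for n in('scene0','scene2','scene3','scene4'):
    L=wall(pickle.load(open(n+'.pkl','rb'))); x0={'scene0':-232,'scene2':-173,'scene3':-122,'scene4':-98}[n]
    m=L[(L[:,0]>x0-11)&(L[:,0]<x0-4)&(abs(L[:,1])<25)&(L[:,2]>-4)]; print(n,len(m),np.percentile(m[:,2],[10,50,90]).round(1))
E
```

```text
scene0 313 299 x@rim -225.5 yaw 0.167 pitch -0.005 rms 0.62
scene1 313 301 x@rim -225.6 yaw 0.154 pitch 0.004 rms 0.63
scene2 322 301 x@rim -171.6 yaw -0.002 pitch 0.002 rms 0.67
scene3 360 294 x@rim -121.2 yaw 0.013 pitch 0.084 rms 0.73
scene4 358 284 x@rim -97.0 yaw -0.01 pitch 0.107 rms 0.79
scene0 98 [-1.1  1.2  7.8]
scene2 646 [  7.5 472.4 482.1]
scene3 170 [-4.000e-01  1.660e+01  4.692e+02]
scene4 145 [ -0.5  16.3 468.3]
```

The pushing pitched the caddy forward by about 0.1 rad, so the foot is wedging under the lips and the lid has slipped in the pads. I'll back off a little and release so it settles flat.

>>> step_arm --pt "-0.3 0 0 0" --pt "-0.5 0 0 0" --pt "-0.5 0 0 0"

```text
clock: 5.78
position: [470.5, -115.9, 44.4]
eef_rot: [-0.002, 0.73, -0.684, -0.004]
force: [0.1, 0.7, 0.3]
finger_gap: 60.0
```

>>> step_arm --pt "0 0 0 0" --pt "0 0 0 0" --pt "0 0 0 0" --pt "0 0 0 0" --pt "0 0 0 0" --pt "0 0 0 0" --claw -1

```text
clock: 6.28
position: [470.4, -116.0, 44.3]
eef_rot: [-0.002, 0.73, -0.684, -0.004]
force: [0.4, -0.6, 0.3]
finger_gap: 86.5
```

```bash
python3 - <<'E'
from wall import *
tool([474.4,-160.2,44.8],3.94)
f=snap('scene','scene5')
cv2.imwrite('pics/s5.png',cv2.resize(f['pixels'][170:320,260:420,::-1],None,fx=4,fy=4,interpolation=cv2.INTER_CUBIC))
fit('scene5',(-115,-85))
E
```

```text
pos [ 470.4 -116.    44.3] y ang -176.25 zaxis [-0.003  0.007 -1.   ]
shift cm [ 4.44 -0.11 -0.08] turn rad -0.003 (tool z down => negated) q6 -0.08 gap 86.5 F [ 0.4 -0.6  0.3]
scene5 324 293 x@rim -101.9 yaw -0.0 pitch 0.001 rms 0.74
```

View pics/s5.png

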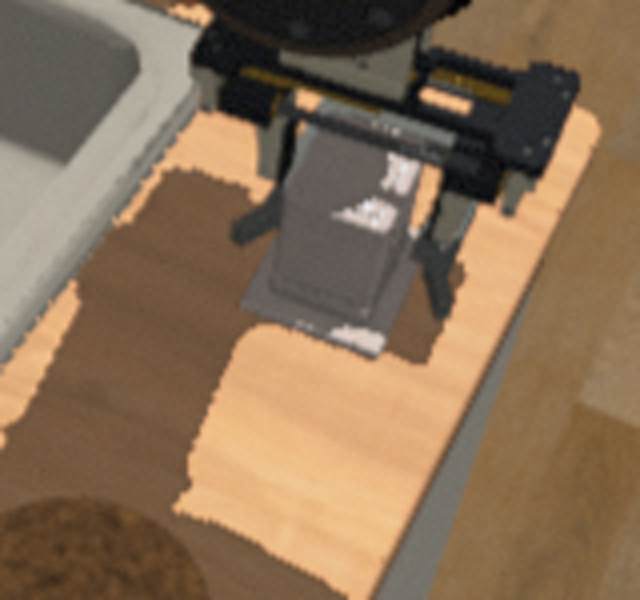

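>>> step_arm --pt "0 0 -2.5 0" --pt "0 0 -5 0" --pt "0 0 -7.5 0" --pt "-2 0 -7.5 0" --pt "-5 0 -7.5 0" --pt "-8.5 0 -7.5 0" --pt "-9 0 -7.5 0" --pt "-9 0 -7.5 0" --claw 0.43

```text
clock: 7.0
position: [464.9, -25.0, 120.3]
eef_rot: [-0.002, 0.731, -0.682, -0.003]
force: [-0.4, -0.1, 0.6]
finger_gap: 39.8
```

```bash
python3 - <<'E'
from wall import *
tool(np.r_[np.array([474.3,-160.5])-135*np.array([.0687,-.9976]),31],3.94)
E
```

```text
pos [464.9 -25.  120.3] y ang -176.08 zaxis [-0.002  0.007 -1.   ]
shift cm [ 0.15 -0.03  8.93] turn rad -0.0 (tool z down => negated) q6 -0.29 gap 39.8 F [-0.4 -0.1  0.6]
```

>>> step_arm --pt "0 0 3 0" --pt "0 0 6 0" --pt "0 0 8 0" --pt "0 0 8.9 0" --pt "0 0 8.9 0" --pt "0 0 8.9 0"

```text
clock: 7.5
position: [464.8, -24.9, 31.5]
eef_rot: [-0.001, 0.731, -0.683, -0.003]
force: [0.0, 0.4, 1.2]
finger_gap: 25.4
```

```bash
python3 - <<'E'
from wall import *
tool([474.3,-160.5,31],3.94)
f=snap('scene','scene6')
cv2.imwrite('pics/s6.png',cv2.resize(f['pixels'][170:320,260:420,::-1],None,fx=4,fy=4,interpolation=cv2.INTER_CUBIC))
E
```

```text
pos [464.8 -24.9  31.5] y ang -176.09 zaxis [-0.003  0.007 -1.   ]
shift cm [13.6  -0.02 -0.05] turn rad -0.0 (tool z down => negated) q6 -0.29 gap 25.4 F [0.  0.4 1.2]
```

View pics/s6.png

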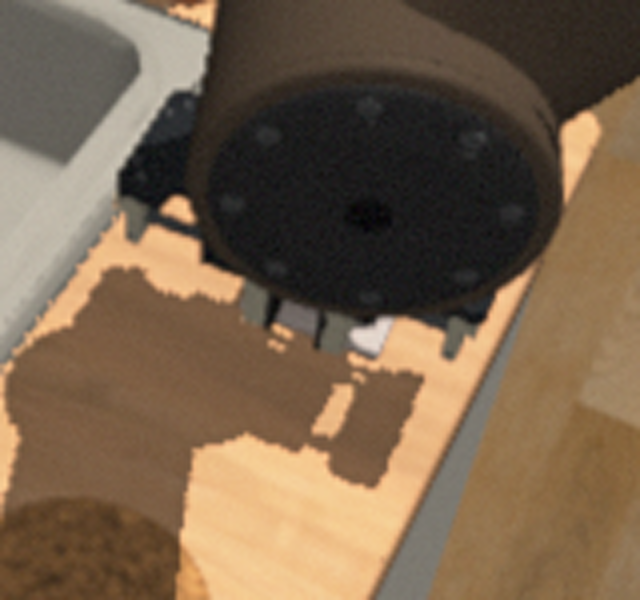

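>>> step_arm --pt "1.5 0 0 0" --pt "2.3 0 0 0" --pt "2.8 0 0 0" --pt "3.3 0 0 0" --pt "3.8 0 0 0" --pt "4.3 0 0 0" --pt "4.8 0 0 0" --pt "5.3 0 0 0"

```text
clock: 8.22
position: [469.1, -77.8, 31.8]
eef_rot: [-0.002, 0.731, -0.682, -0.003]
force: [-0.5, 3.4, 2.2]
finger_gap: 25.1
```

>>> step_arm --pt "0.4 0 0 0" --pt "0.8 0 0 0" --pt "1.2 0 0 0" --pt "1.6 0 0 0" --pt "2.0 0 0 0" --pt "2.2 0 0 0"

```text
clock: 8.72
position: [470.6, -100.2, 31.6]
eef_rot: [-0.002, 0.731, -0.683, -0.003]
force: [-0.4, 3.8, 2.2]
finger_gap: 24.8
```

```bash
python3 - <<'E'
from wall import *
tool([474.3,-160.5,31],3.94)
f=snap('scene','scene7')
cv2.imwrite('pics/s7.png',cv2.resize(f['pixels'][160:310,260:420,::-1],None,fx=4,fy=4,interpolation=cv2.INTER_CUBIC))
E
```

```text
pos [ 470.6 -100.2   31.6] y ang -176.09 zaxis [-0.002  0.008 -1.   ]
shift cm [6.04 0.04 0.01] turn rad -0.0 (tool z down => negated) q6 -0.12 gap 24.8 F [-0.4  3.8  2.2]
```

View pics/s7.png

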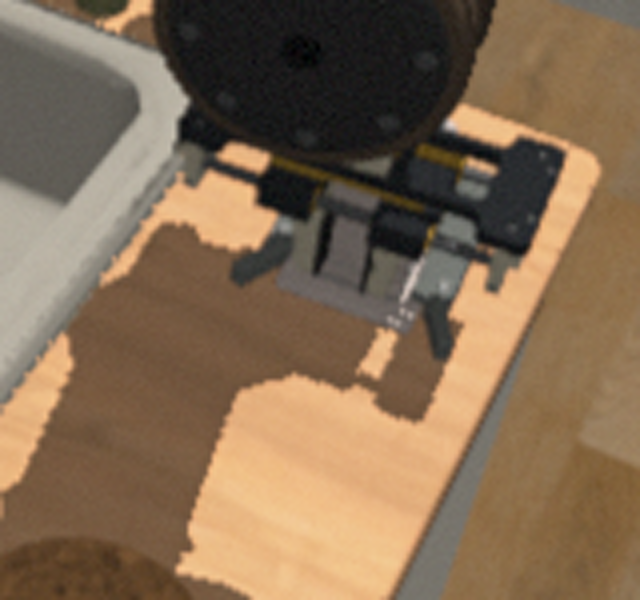

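>>> step_arm --pt "0.2 0 0 0" --pt "0.4 0 0 0" --pt "0.6 0 0 0" --pt "0.8 0 0 0" --pt "1.0 0 0 0" --pt "1.1 0 0 0"

```text
clock: 9.27
position: [471.2, -111.5, 31.4]
eef_rot: [-0.002, 0.731, -0.683, -0.003]
force: [-0.6, 3.0, 1.9]
finger_gap: 25.1
```

>>> step_arm --pt "0.1 0 0 0" --pt "0.2 0 0 0" --pt "0.25 0 0 0" --pt "0.25 0 0 0"

```text
clock: 9.6
position: [471.5, -113.6, 31.6]
eef_rot: [-0.002, 0.731, -0.683, -0.003]
force: [-2.7, 8.8, 5.0]
finger_gap: 25.2
```

>>> step_arm --pt "0.1 0 0 0" --pt "0.15 0 0 0" --pt "0.15 0 0 0"

```text
clock: 9.85
position: [471.6, -113.9, 31.9]
eef_rot: [-0.003, 0.731, -0.683, -0.004]
force: [-3.6, 14.0, 9.2]
finger_gap: 24.8
```

>>> step_arm --pt "-0.5 0 0 0" --pt "-2 0 0 0" --pt "-4 0 0 0" --pt "-4 0 -3 0" --pt "-4 0 -7 0" --pt "-4 0 -9 0" --pt "-4 0 -9 0" --pt "-4 0 -9 0"

```text
clock: 10.52
position: [469.5, -74.8, 123.5]
eef_rot: [-0.004, 0.731, -0.683, -0.003]
force: [-1.0, 0.3, -1.6]
finger_gap: 25.3
```

```bash
python3 - <<'E'
from wall import *
tool([474.3,-160.5,31],3.94)
f=snap('scene','scene8')
cv2.imwrite('pics/s8.png',cv2.resize(f['pixels'][160:310,260:420,::-1],None,fx=4,fy=4,interpolation=cv2.INTER_CUBIC))
fit('scene8',(-55,-20))
E
```

```text
pos [469.5 -74.8 123.5] y ang -176.11 zaxis [ 0.001  0.01  -1.   ]
shift cm [8.67 0.12 9.16] turn rad -0.001 (tool z down => negated) q6 -0.17 gap 25.3 F [-1.   0.3 -1.6]
scene8 266 226 x@rim -36.1 yaw 0.002 pitch 0.003 rms 0.78
```

View pics/s8.png

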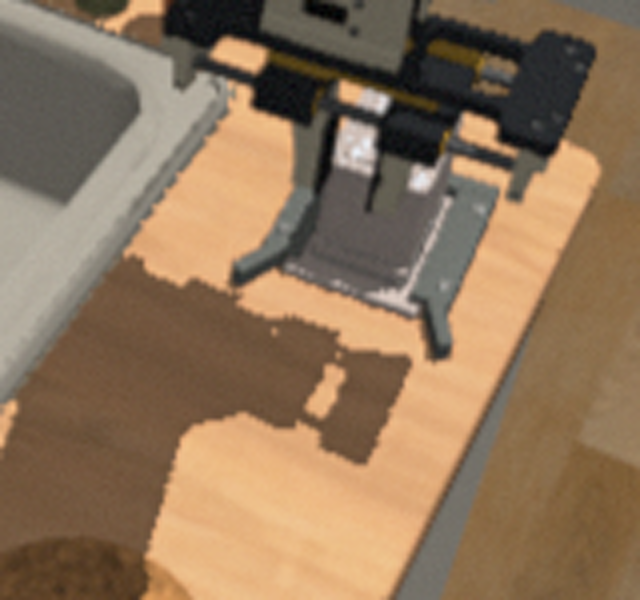

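>>> step_arm --pt "2 0.05 0 0" --pt "5 0.1 0 0" --pt "8 0.12 0 0" --pt "8.67 0.12 0 0" --pt "8.67 0.12 0 0" --pt "8.67 0.12 0 0" --pt "8.67 0.12 0 0" --pt "8.67 0.12 0 0" --claw -1

```text
clock: 11.23
position: [473.0, -160.9, 121.1]
eef_rot: [-0.003, 0.731, -0.683, -0.004]
force: [0.5, 0.3, 0.3]
finger_gap: 72.6
```

```bash
python3 - <<'E'
from wall import *
tool([474.3,-160.5,42],3.94)
E
```

```text
pos [ 473.  -160.9  121.1] y ang -176.09 zaxis [-0.002  0.01  -1.   ]
shift cm [ 0.05 -0.15  7.91] turn rad -0.0 (tool z down => negated) q6 0.02 gap 72.6 F [0.5 0.3 0.3]
```

>>> step_arm --pt "0 -0.15 0 0" --pt "0 -0.15 0 0" --pt "0 -0.15 0 0" --pt "0 -0.15 3 0" --pt "0 -0.15 6 0" --pt "0 -0.15 7.5 0" --pt "0 -0.15 7.9 0" --pt "0 -0.15 7.9 0"

```text
clock: 11.9
position: [473.7, -159.9, 41.2]
eef_rot: [-0.002, 0.731, -0.682, -0.005]
force: [0.2, -0.1, 0.5]
finger_gap: 87.7
```

>>> step_arm --pt "0 0 0 0" --pt "0 0 0 0" --pt "0 0 0 0" --pt "0 0 0 0" --pt "0 0 0 0" --pt "0 0 0 0" --pt "0 0 0 0" --pt "0 0 0 0" --claw 1 --newtons 45

```text
clock: 12.57
position: [473.5, -160.0, 41.8]
eef_rot: [-0.002, 0.731, -0.682, -0.005]
force: [-3.2, 0.7, 6.8]
finger_gap: 59.8
```

```bash
python3 - <<'E'
from wall import *
tool([474.3,-160.5,42],3.94)
f=snap('scene','scene9')
cv2.imwrite('pics/s9.png',cv2.resize(f['pixels'][160:310,260:420,::-1],None,fx=4,fy=4,interpolation=cv2.INTER_CUBIC))
fit('scene9',(-55,-20))
E
```

```text
pos [ 473.5 -160.    41.8] y ang -176.07 zaxis [-0.004  0.009 -1.   ]
shift cm [ 0.06 -0.08 -0.02] turn rad -0.0 (tool z down => negated) q6 0.02 gap 59.8 F [-3.2  0.7  6.8]
scene9 307 253 x@rim -36.0 yaw 0.005 pitch -0.002 rms 0.77
```

View pics/s9.png

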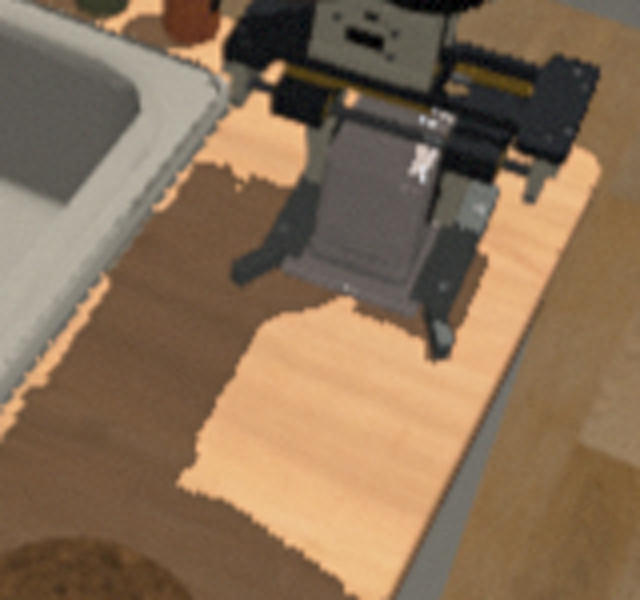

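>>> step_arm --pt "0 0 -0.4 0" --pt "0 0 -0.9 0" --pt "0 0 -1.4 0" --pt "0 0 -1.9 0" --pt "0 0 -2.4 0" --pt "0 0 -2.9 0" --pt "0 0 -3.4 0" --pt "0 0 -3.8 0"

```text
clock: 13.28
position: [473.4, -160.2, 80.3]
eef_rot: [-0.002, 0.731, -0.682, -0.005]
force: [-1.0, 2.8, -9.6]
finger_gap: 59.7
```

```bash
python3 - <<'E'
from wall import *
tool([474.3,-160.5,42],3.94)
f=snap('scene','scene10')
cv2.imwrite('pics/s10.png',cv2.resize(f['pixels'][140:310,260:420,::-1],None,fx=3.5,fy=3.5,interpolation=cv2.INTER_CUBIC))
E
```

```text
pos [ 473.4 -160.2   80.3] y ang -176.07 zaxis [-0.004  0.01  -1.   ]
shift cm [ 0.08 -0.1   3.83] turn rad -0.0 (tool z down => negated) q6 0.02 gap 59.7 F [-1.   2.8 -9.6]
```

View pics/s10.png

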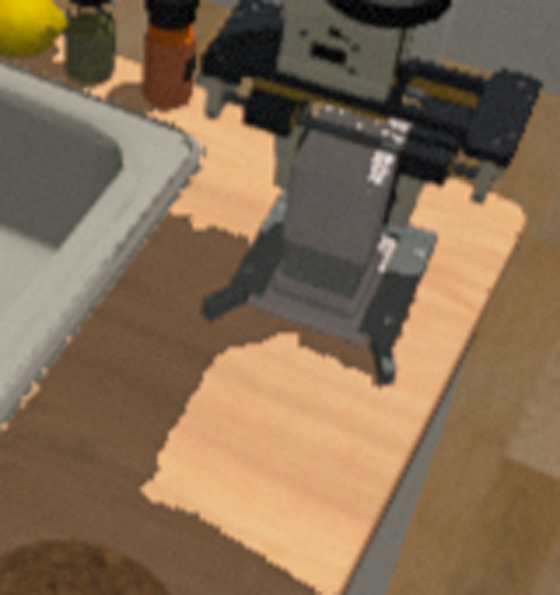

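The lid is coming off cleanly and the base is staying home. I'll continue the lift.

>>> step_arm --pt "0 0 -0.5 0" --pt "0 0 -1.0 0" --pt "0 0 -1.5 0" --pt "0 0 -2.0 0" --pt "0 0 -2.6 0" --pt "0 0 -3.6 0" --pt "0 0 -4.8 0" --pt "0 0 -5.5 0"

```text
clock: 14.0
position: [475.2, -161.2, 138.4]
eef_rot: [-0.003, 0.731, -0.682, -0.003]
force: [0.4, 0.2, -1.6]
finger_gap: 59.7
```

```bash
python3 - <<'E'
from wall import *
tool([490.5,174.5,136],3.94)
f=snap('scene','scene11')
cv2.imwrite('pics/s11.png',cv2.resize(f['pixels'][100:310,250:450,::-1],None,fx=2.8,fy=2.8,interpolation=cv2.INTER_CUBIC))
E
```

```text
pos [ 475.2 -161.2  138.4] y ang -176.03 zaxis [-0.     0.009 -1.   ]
shift cm [-33.38  -3.85   0.53] turn rad 0.0 (tool z down => negated) q6 0.02 gap 59.7 F [ 0.4  0.2 -1.6]
```

View pics/s11.png

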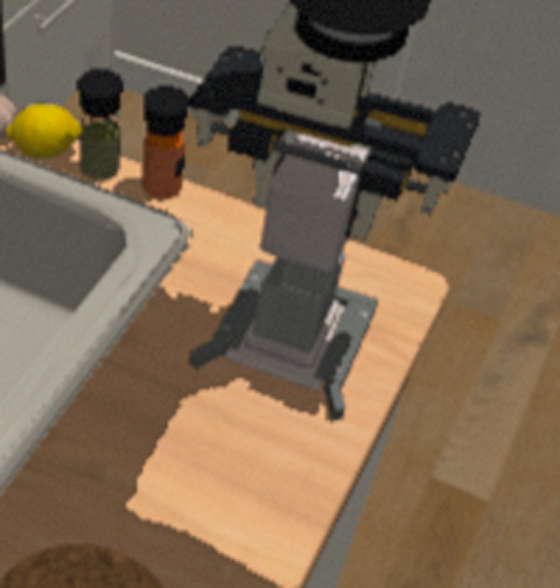

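>>> step_arm --pt "-1 -0.1 0 0" --pt "-3 -0.4 0 0" --pt "-5.5 -0.7 0 0" --pt "-8.0 -0.9 0 0" --pt "-10.5 -1.2 0 0" --pt "-13 -1.5 0 0" --pt "-15.5 -1.8 0 0" --pt "-17 -2.0 0 0"

```text
clock: 14.72
position: [484.0, 12.1, 140.9]
eef_rot: [-0.004, 0.732, -0.682, -0.002]
force: [-0.8, -0.1, -1.5]
finger_gap: 59.7
```

```bash
python3 -c "
from h import *
tool([490.5,174.5,136],3.94)"
```

```text
pos [484.   12.1 140.9] y ang -175.97 zaxis [ 0.002  0.009 -1.   ]
shift cm [-16.15  -1.78   0.64] turn rad 0.002 (tool z down => negated) q6 -0.35 gap 59.7 F [-0.8 -0.1 -1.5]
```

>>> step_arm --pt "-2 -0.2 0 0" --pt "-4.5 -0.5 0 0" --pt "-7 -0.8 0 0" --pt "-9.5 -1.0 0 0" --pt "-12 -1.3 0 0" --pt "-14.5 -1.6 0 0" --pt "-16.1 -1.78 0 0" --pt "-16.1 -1.78 0 0"

```text
clock: 15.38
position: [490.9, 176.9, 142.3]
eef_rot: [-0.004, 0.732, -0.681, -0.002]
force: [0.5, 0.7, -1.6]
finger_gap: 60.2
```

```bash
python3 - <<'E'
from wall import *
tool([490.5,174.5,136],3.94)
f=snap('scene','scene12')
cv2.imwrite('pics/s12.png',cv2.resize(f['pixels'][160:370,160:380,::-1],None,fx=2.8,fy=2.8,interpolation=cv2.INTER_CUBIC))
P=cloud(f)
for lo,hi in ((90,115),(115,140),(140,160)):
    q=sel(P,[465,160,lo],[515,235,hi]); print(lo,len(q),q.min(0).round(1) if len(q) else '',np.percentile(q[:,1],[50,95]).round(1) if len(q) else '')
E
```

```text
pos [490.9 176.9 142.3] y ang -175.83 zaxis [ 0.003  0.009 -1.   ]
shift cm [0.25 0.06 0.63] turn rad 0.004 (tool z down => negated) q6 -0.64 gap 60.2 F [ 0.5  0.7 -1.6]
90 0  
115 88 [474.9 210.9 125.4] [212.9 214.2]
140 119 [477.  211.  140.5] [213.  214.2]
```

View pics/s12.png

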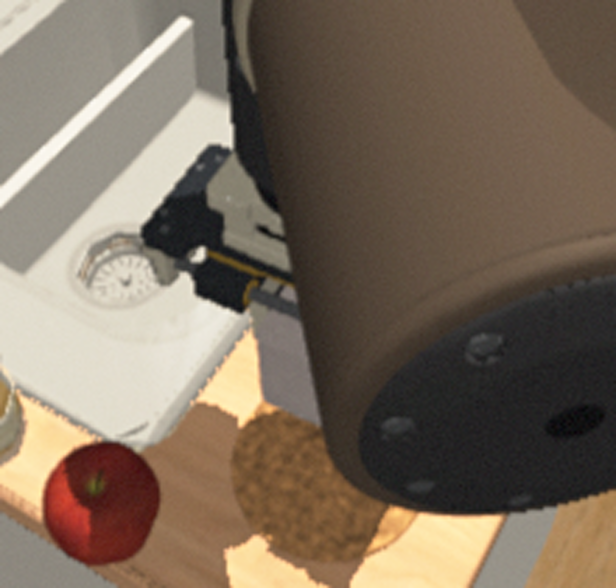

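>>> step_arm --pt "0.1 0 1.5 0" --pt "0.2 0 3.5 0" --pt "0.2 0 5.5 0" --pt "0.2 0 7.5 0" --pt "0.2 0 9.2 0" --pt "0.2 0 10.5 0" --pt "0.2 0 11 0" --pt "0.2 0 11 0"

```text
clock: 16.1
position: [489.9, 173.2, 31.0]
eef_rot: [-0.002, 0.732, -0.681, -0.003]
force: [-0.7, 0.1, -0.6]
finger_gap: 60.2
```

```bash
python3 - <<'E'
from wall import *
tool([490.5,174.5,23.8],3.94)
f=snap('scene','scene13')
cv2.imwrite('pics/s13.png',cv2.resize(f['pixels'][200:370,180:360,::-1],None,fx=3.3,fy=3.3,interpolation=cv2.INTER_CUBIC))
E
```

```text
pos [489.9 173.2  31. ] y ang -175.89 zaxis [-0.     0.007 -1.   ]
shift cm [-0.12 -0.07  0.72] turn rad 0.003 (tool z down => negated) q6 -0.64 gap 60.2 F [-0.7  0.1 -0.6]
```

View pics/s13.png

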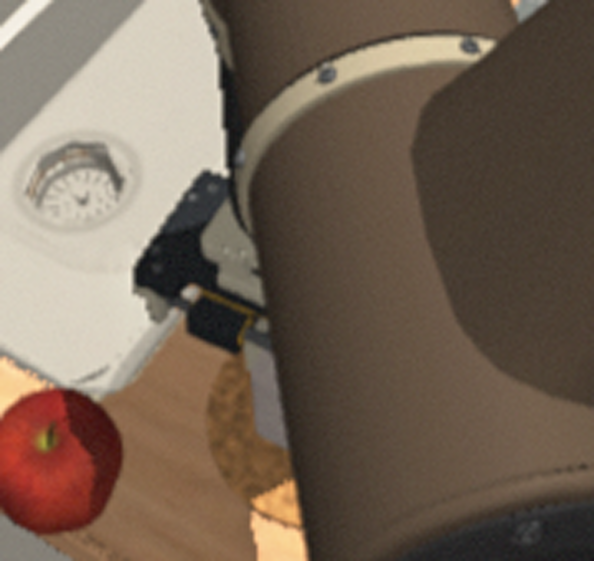

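>>> step_arm --pt "0 0 0.2 0" --pt "0 0 0.35 0" --pt "0 0 0.5 0" --pt "0 0 0.6 0" --pt "0 0 0.68 0" --pt "0 0 0.68 0"

```text
clock: 16.65
position: [490.5, 173.9, 25.2]
eef_rot: [-0.003, 0.732, -0.681, -0.002]
force: [0.1, 0.8, -1.8]
finger_gap: 59.6
```

>>> step_arm --pt "0 0 0.05 0" --pt "0 0 0.1 0" --pt "0 0 0.1 0"

```text
clock: 16.9
position: [490.5, 173.9, 24.2]
eef_rot: [-0.003, 0.732, -0.681, -0.002]
force: [-1.0, -0.2, -1.8]
finger_gap: 60.1
```

>>> step_arm --pt "0 0 0.05 0" --pt "0 0 0.1 0" --pt "0 0 0.15 0" --pt "0 0 0.15 0"

```text
clock: 17.23
position: [490.6, 173.9, 23.9]
eef_rot: [-0.003, 0.732, -0.681, -0.002]
force: [-3.5, -1.4, 13.1]
finger_gap: 59.7
```

Contact at 13 N with the rim at the expected height. I'll release the lid.

>>> step_arm --pt "0 0 0 0" --pt "0 0 0 0" --pt "0 0 0 0" --pt "0 0 0 0" --pt "0 0 0 0" --pt "0 0 0 0" --pt "0 0 0 0" --claw -1

```text
clock: 17.82
position: [490.6, 173.9, 23.7]
eef_rot: [-0.003, 0.732, -0.681, -0.002]
force: [-0.5, 0.4, 0.4]
finger_gap: 87.4
```

>>> step_arm --pt "0 0 -1 0" --pt "0 0 -2.5 0" --pt "0 0 -4.5 0" --pt "0 0 -7 0" --pt "0 0 -10 0" --pt "0 0 -13 0" --pt "0 0 -16 0" --pt "0 0 -18 0"

```text
clock: 18.48
position: [491.0, 172.6, 207.7]
eef_rot: [-0.005, 0.732, -0.681, -0.002]
force: [1.2, -0.7, 0.6]
finger_gap: 87.5
```

>>> step_arm --pt "3 0 0 0" --pt "6 0 0 0" --pt "10 0 0 0" --pt "13 0 0 0" --pt "16 0 0 0" --pt "16 0 0 0" --pt "16 0 0 0" --pt "16 0 0 0"

```text
clock: 19.15
position: [502.7, 13.0, 206.8]
eef_rot: [-0.005, 0.732, -0.681, -0.002]
force: [0.1, 0.8, -0.5]
finger_gap: 87.5
```

```bash
python3 - <<'E'
from wall import *
f=snap('scene','scene14'); P=cloud(f)
print('lid scene',rect(sel(P,[420,110,68],[560,240,85])))
f=snap('top','top14');cv2.imwrite('pics/t14.png',f['pixels'][:,:,::-1]); P=cloud(f)
print('lid top',rect(sel(P,[420,110,68],[560,240,85])))
st()
E
```

```text
lid scene (array([491.2, 171.6]), array([60.6, 77.9]), 4.46, 1247, np.float64(74.0))
lid top (array([518.5, 207.2]), array([1. , 5.5]), 23.34, 3, np.float64(73.0))
{'clock': 19.25, 'joint_pos': [0.413, 0.085, -0.39, -0.008, -1.087, -0.335], 'dq': [0.007, 0.004, -0.001, 0.0, 0.001, 0.004], 'joint_torque': [-0.485, -34.902, 27.699, 6.61, 0.017, -0.004], 'position': [502.715, 13.739, 206.59], 'eef_rot': [-0.005, 0.733, -0.681, -0.002], 'force': [-0.395, -0.126, -0.184], 'torque': [-0.043, 0.194, -0.039], 'finger_gap': 87.999}
```

View pics/scene14.png

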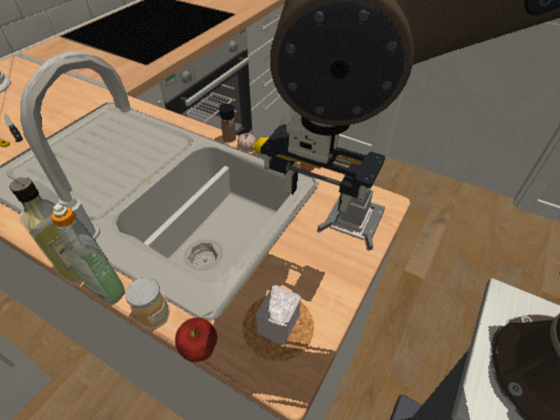

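View pics/t14.png

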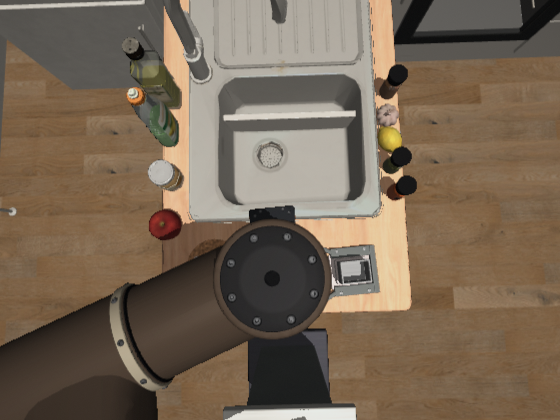

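```bash
python3 - <<'E'
from h import *
ex=np.array([np.cos(np.radians(-86.06)),np.sin(np.radians(-86.06))]);ey=np.array([-ex[1],ex[0]])
for n,o in(('top14',[474.3,-160.5]),('scene14',[472.4,-160.6])):
    P=cloud(pickle.load(open(n+'.pkl','rb')));q=sel(P,[420,-220,79],[530,-100,92]); r=rect(q); d=r[0]-np.array(o); print(n,r,'local',(d@ex).round(1),(d@ey).round(1))
f=pickle.load(open('top14.pkl','rb'));cv2.imwrite('pics/t14c.png',cv2.resize(f['pixels'][230:310,310:400,::-1],None,fx=6,fy=6,interpolation=cv2.INTER_CUBIC))
E
```

```text
top14 (array([ 474.9, -160.5]), array([51. , 67.2]), 4.16, 156, np.float64(83.5)) local 0.0 0.6
scene14 (array([ 453.3, -156.3]), array([74.8, 31.7]), 71.39, 89, np.float64(84.6)) local -5.6 -18.8
```

View pics/t14c.png

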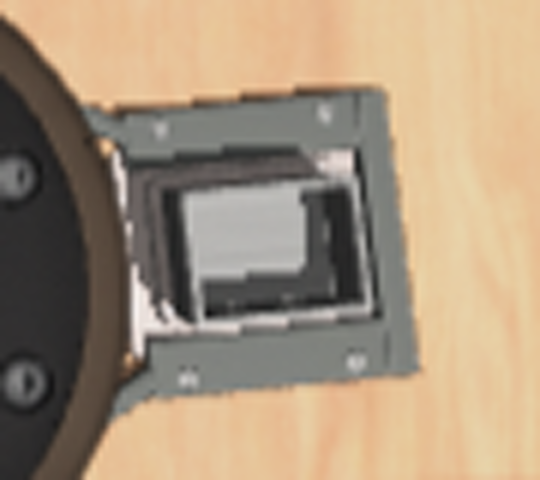

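The top camera puts the caddy within 1 mm of home (neck rect 51 x 67, z 83.5). The lid is about 3 mm from the trivet centre and the arm is clear, so I'm handing in.

```bash
python3 -c "
from h import *
workorder.close_job()"
```

```text
the job is handed in; nothing more can be done
```

The caddy is home in the dock with its lid off, and the lid stands open side down on the trivet. I handed the job in at about 19 s; no verdict was reported.

**What I did**
- **Sliding in:** I first slid the caddy by gripping the lid. At the dock mouth it pitched forward about 0.11 rad (the limit is 0.25) and wedged under the lips. I backed off and released it, and it settled flat. I then pushed it home from low behind with part-closed fingers until the resistance rose to 14 N at the stop.
- **Lid:** I gripped it again at 45 N and drew it straight up; it pulled with about 10 N partway. I set it on the trivet until contact pressed back at 13 N, then opened the fingers and moved clear.

**Last checks**
- **Caddy (top camera):** The neck is within 1 mm of the dock origin and about 0.004 rad off its axis, with its rim at z 83.5 mm (84 nominal).
- **Lid (scene camera):** Its centre is about 3 mm from the trivet centre, with the top at 74 mm (73 nominal). I judged it upright from the picture.
- **Apple and jars:** By eye they are where they started, though the arm partly hid the two spice jars in the last scene picture.

**Checks that failed**
- The scene camera's neck fit (5.6 mm along, 18.8 mm sideways) was useless because it saw only part of the rim; I relied on the top camera.
- The top camera's lid fit got only 3 points because the arm blocked the view, so the final lid position rests on the scene camera alone.

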